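# Loosen the walnuts and hold the dispenser gate half open

## Robot

A 6-joint arm with a two-finger parallel gripper is mounted at the origin on the work surface. World frame = base frame: x ahead of the robot, y to its left, z up, the work surface at z = 0. Lengths are in mm, angles in degrees, forces in N, time in s.
With the tool pointing down it reaches from about 350 to 850 mm from the base axis. Payload 8.1 kg.
Tool frame: the origin (TCP) lies at the very end of the fingers, on their centre line; the grasp point (between the pads) lies 19 mm behind it; z points along the fingers, y is the line along which they close (so a half turn about z gives the same grasp; the last joint's range is limited). The gripper opens to 85 mm and grips with 20 to 120 N. Pads are 22 mm wide; open, the fingers measure 114 mm over their backs; the gripper's body (76 mm by 85 mm) begins 54 mm behind the grasp point. The pads swing forward as they close: fully open they stand 13 mm farther back than shut.
Start: joints at [-75.539, 7.471, 85.268, -0, 87.261, -4.893], TCP at [198.867, -566.089, 231.292] pointing down, gripper open.
Joint ranges: [-169.43, 169.43], [-51.17, 129.36], [1.28, 143.12], [-76.62, 256.62], [0, 156.53], [-152.29, 152.29]. Speed limits (degrees/s): [136.94, 136.94, 159.86, 180, 180, 180].

## Interface

Orientations are given as [roll, pitch, yaw] about the fixed x, y, z axes, in that order (R = Rz(yaw) Ry(pitch) Rx(roll)).
In Python, from bench import sense, eyes, job, models gives the robot as it stands. The module is installed in compiled form; this text tells all that it offers.
- The arm moves only by the tool apply_moves, never from a script. Its argument "rows" is a list of rows, each a list of 6 numbers: the shift along the tool's x, y, z in mm, then the turn, a rotation vector about the tool's x, y, z in rad. In form: [[dx, dy, dz, rx, ry, rz], ...]. A call has exactly 5 rows; each row shifts and turns the commanded pose from where the row before left it, along the tool's axes as they then stand; what a row does not reach is not made up. A row lasts 1/8 s, in which the tool goes at most 62.5 mm and 10.7 degrees, less where a joint would pass 70% of its speed; a pose out of reach is approached as far as the arm can. A call is refused whole if a number of a shift passes 62.5 or a number of a turn 0.188, either way. A call with a gripper value outside its range is refused whole. "fingers" is the finger opening in mm, from 0 to 85.4, set as the call begins (left out, the last holds). The fingers move at their own pace and stop on an object; "grip_force" is the grip in N (left out, the last holds). Time passes only in rows, so rows that do not move let the fingers close, or fill a call up. It gives the time, the measured TCP pose, the force, the opening and the grip force at its end, in the units of the state.
- sense(): the state, without advancing time (a new reading comes with each control period).
- eyes.snapshot(name): name is "scene" or "top"; returns (picture, depth): 384x512x3 uint8, red, green, blue; 384x512 float32, mm along the optical axis (not along the pixel's ray), 0 where there is no reading.
- eyes.get_calibration(name): a dict with "intrinsics" (3x3 intrinsics, pixels), "R" (3x3) and "t" (3): a world point X has camera coordinates R X + t. Camera axes: x right, y down, z forward; pixel columns grow to the right and rows downward; lengths in mm; the calibration is good to about 2 mm. A picture is of the moment at which its call begins. get_calibration takes no time and is no camera call.
- job.hand_in(): hands the job in; it is judged then, once.
Trained networks look in the newest picture that a camera, given by its name, has taken for a name from the list of things; names that differ only in an ending like _2 or _b are one class to them, and where a whole thing is asked for, a point or a joint stands for the part that bears it (a point fixed in the world has none). Each returns a list of dicts, best first, with "confidence" (0 to 1); they miss things now and then, are a little off and sometimes report something else, mostly with a low value. They report only what shows in the picture. A call takes as long as a camera call.
- models.boxes_of(name, camera): "xyz" ([x, y, z] in mm, in world coordinates, good to about 4 mm: the middle of the surface that is visible of it).
- models.cut_out(name, camera): "pixels" (384x512 bool, what is visible of it).
- models.place_of(name, camera): "xyz" ([x, y, z] in mm, in world coordinates, good to about 4 mm: a listed point, or the origin of a listed thing).
The state is a dict: "time": time; "joint_pos": joint angles; "qd": joint speeds; "joint_efforts": joint torques, N m; "tool_pos": TCP position; "tcp_rot": TCP orientation; "ft_force": force on the tool from outside, world axes, zero at the start; "wrist_torque": the same for the moment, N m; "finger_gap": finger opening in mm; "grip_force": force on a finger pad.
Only numpy, scipy, OpenCV 4.12 (cv2) and the standard library are available. Lean on these libraries where they do the work, as an engineer would, in place of code of your own. Each camera call takes 0.05 s, during which the arm holds its last target. There are 200 camera calls.

## Task

Take the wooden spurtle out of its block, stir the walnuts well all round in the clear hopper of the dispenser without spilling any, and stand the spurtle back in its block. Only then pull the sprung gate by its copper tab to half of its travel (the red marks) so that nuts can drop into the bin below. It springs shut if let go, so finish while still holding the gate still at half; leave the mug, pepper mill and spice jar alone.

Things in the scene. Friction and masses are not known exactly. Their poses are not given: they have to be found in the camera images.
- hopper: Fixed nut dispenser: clear open-topped square box with steel corner posts, 150 mm high, inside 120 x 120 mm, walls 5 mm. Origin: centre of its underside on the worktop; its +y is the way the gate opens. The shut gate plate is the hopper's floor, top face 82 mm above the worktop; below it is a closed catch bin.
- gate (a joint): Travel of the gate in m: 0 shut, 0.08 fully open (stop), 0.04 half. A steel plate that slides level along the hopper's +y; a spring always pulls it shut: about 3.3 N when shut, rising 1.1 N per 10 mm (7.7 N at half, 12.1 N fully open), plus about 0.5 N friction.
- gate_grip (a point): Point in the copper tab standing on the gate plate outside the hopper. Tab 30 mm wide (hopper x), 14 mm thick (hopper y), top 148 mm above the worktop. Point: on its centreline, 135 mm above the worktop; with the gate shut 110 mm from the hopper's centre along +y, 45 mm off the wall. Moves with the gate; free on all sides.
- half_mark (a point): Midway between the red marks on the two steel rails that guide the gate (at hopper x = +-66 mm, 10 mm wide, tops 84 mm high, running out to hopper y = 230 mm with an end bar). 150 mm from the hopper's centre along +y, 84 mm high: the tab's centre is over it at half travel.
- block: Fixed dark wooden block 80 x 80 x 70 mm, origin at the centre of its underside. In the middle of its top a round hole, 22 mm wide, 50 mm deep, with a chamfered mouth (hole floor 20 mm above the worktop).
- spurtle: Light wooden stirring stick, 170 mm long, round, 14 mm thick (16 mm over the grip from 125 to 165 mm), 30 to 50 g. Origin at the centre of its foot, z along it towards the grip end. Starts standing upright in the block's hole, 120 mm of it showing.
- spurtle_tip (a point): Centre of the spurtle's foot (the stirring end).
- spurtle_grip (a point): Point on the spurtle's axis 147 mm from its foot, where it is best held.
- mug: Blue mug, 76 mm wide, 90 mm high, loose; leave alone. Origin: centre of underside.
- pepper_mill: Black pepper mill, 54 mm wide, 128 mm high, loose; leave alone. Origin: centre of underside.
- spice_jar: Amber jar, 52 mm wide, 100 mm high, loose; leave alone. Origin: centre of underside.
- nut1: Walnut 1 of six: brown ball 26 mm wide, about 12 g, origin at its centre. The six start loose in one layer on the hopper's floor, in a ring of about 35 mm radius round the hopper's axis, its middle empty.
- nut2: Walnut 2 of six: brown ball 26 mm wide, about 12 g, origin at its centre. The six start loose in one layer on the hopper's floor, in a ring of about 35 mm radius round the hopper's axis, its middle empty.
- nut3: Walnut 3 of six: brown ball 26 mm wide, about 12 g, origin at its centre. The six start loose in one layer on the hopper's floor, in a ring of about 35 mm radius round the hopper's axis, its middle empty.
- nut4: Walnut 4 of six: brown ball 26 mm wide, about 12 g, origin at its centre. The six start loose in one layer on the hopper's floor, in a ring of about 35 mm radius round the hopper's axis, its middle empty.
- nut5: Walnut 5 of six: brown ball 26 mm wide, about 12 g, origin at its centre. The six start loose in one layer on the hopper's floor, in a ring of about 35 mm radius round the hopper's axis, its middle empty.
- nut6: Walnut 6 of six: brown ball 26 mm wide, about 12 g, origin at its centre. The six start loose in one layer on the hopper's floor, in a ring of about 35 mm radius round the hopper's axis, its middle empty.

How it is judged (in metres and radians):
On the way, in this order (a step that is already met when the one before it is completed fails the run):
1. the held spurtle's foot is lowered into the hopper, gate shut (x of spurtle_tip in the frame of hopper between -0.06 and 0.06 m and y of spurtle_tip in the frame of hopper between -0.06 and 0.06 m and z of spurtle_tip in the frame of hopper below 0.14 m and contact force between the fingers and spurtle above 0.5 N and value of joint gate below 0.01 m), for 0.02 s.
2. with the spurtle held in the hopper and the gate shut, at least five of the six nuts lie 10 mm or more from where they began (x of spurtle_tip in the frame of hopper between -0.06 and 0.06 m and y of spurtle_tip in the frame of hopper between -0.06 and 0.06 m and z of spurtle_tip in the frame of hopper below 0.12 m and contact force between the fingers and spurtle above 0.5 N and value of joint gate below 0.01 m and (distance of each of nut2, nut3, nut4, nut5, nut6 from where it was at the start of the episode above 0.01 m or distance of each of nut1, nut3, nut4, nut5, nut6 from where it was at the start of the episode above 0.01 m or distance of each of nut1, nut2, nut4, nut5, nut6 from where it was at the start of the episode above 0.01 m or distance of each of nut1, nut2, nut3, nut5, nut6 from where it was at the start of the episode above 0.01 m or distance of each of nut1, nut2, nut3, nut4, nut6 from where it was at the start of the episode above 0.01 m or distance of each of nut1, nut2, nut3, nut4, nut5 from where it was at the start of the episode above 0.01 m)), for 0.06 s.
3. the spurtle stands in its block again, let go, gate shut (horizontal distance between spurtle_tip and block below 0.015 m and height (world z) of spurtle_tip below 0.03 m and angle between spurtle's own z axis and vertical below 0.3 rad and contact force between each of the arm, the fingers and spurtle below 0.1 N and value of joint gate below 0.01 m), for 0.2 s.
At the end, for the whole second after the job is handed in: The gripper's fingers hold the gate (contact over 2 N) still at 40 mm of its 80 mm travel, within 8 mm; the spurtle stands untouched in its block's hole (foot within 30 mm of the worktop height and 15 mm of the hole's axis, leaning under 0.3 rad); every nut is in the hopper or in the bin under it (value of joint gate between 0.032 and 0.048 m and velocity of joint gate between -0.01 and 0.01 m/s and contact force between the fingers and gate above 2 N and contact force between spurtle and gate below 0.1 N and horizontal distance between spurtle_tip and block below 0.015 m and height (world z) of spurtle_tip below 0.03 m and angle between spurtle's own z axis and vertical below 0.3 rad and contact force between each of the arm, the fingers and spurtle below 0.1 N and linear speed of spurtle below 0.03 m/s and horizontal distance between each of nut1, nut2, nut3, nut4, nut5, nut6 and hopper below 0.085 m); the arm keeps its last pose, push and grip.
It fails at once if the gate is opened while the spurtle is out of its block (value of joint gate above 0.015 m and horizontal distance between spurtle_tip and block above 0.025 m).
It fails at once if the mug is moved (distance of mug from where it was at the start of the episode above 0.03 m).
It fails at once if the pepper mill is moved (distance of pepper_mill from where it was at the start of the episode above 0.03 m).
It fails at once if the spice jar is moved (distance of spice_jar from where it was at the start of the episode above 0.03 m).
It also fails if it takes over 67 s, if anything falls off the work surface, if the arm or the gripper's body presses on something with over 40 N, if the wrist force passes 120 N, or if a joint passes its speed limit or range.

## Working session

There is one attempt and no reset: what is moved stays moved. The work goes in short steps, Python scripts to look and compute and a tool call to move; the robot and the scene stay as the last step left them, time stands still between calls to the robot, and variables do not carry over. Pictures are saved under pics/ and viewed, at most 10 in all, crops included, and the job is handed in when it is done.

Besides the shell and the picture viewer there is one more tool, called after ">>>" as name(argument=value, ...), one argument or row to a line, values as JSON. apply_moves: Moves the arm, as the interface text tells. Its arguments: {"type":"object","properties":{"rows":{"type":"array"},"fingers":{"type":"number"},"grip_force":{"type":"number"}},"required":["rows"]}

```bash
mkdir -p pics; cat > h.py <<'E'
import numpy as np, cv2
from bench import sense, eyes, job, models
from scipy.spatial.transform import Rotation as R
def shot(cam,fn=None):
    p,d=eyes.snapshot(cam)
    if fn: cv2.imwrite('pics/'+fn,p[:,:,::-1])
    return p,d
def cloud(cam,d):
    c=eyes.get_calibration(cam);K=np.array(c['intrinsics']);v,u=np.mgrid[:384,:512]
    P=np.stack([(u-K[0,2])/K[0,0]*d,(v-K[1,2])/K[1,1]*d,d],-1)
    return (P-np.array(c['t']))@np.array(c['R'])
def proj(cam,X):
    c=eyes.get_calibration(cam);x=np.array(c['R'])@np.array(X)+c['t'];x=np.array(c['intrinsics'])@x;return x[:2]/x[2]
E
python3 - <<'E'
from h import *
np.set_printoptions(precision=1,suppress=True)
P={}
for c in ('scene','top'):
    p,d=shot(c,c+'0.png');np.save(c+'0.npy',d)
    cal=eyes.get_calibration(c);print(c,'cam at',-np.array(cal['R']).T@np.array(cal['t']))
    for n in ['hopper','gate_grip','half_mark','block','spurtle_grip','spurtle_tip','mug','pepper_mill','spice_jar','nut1']:
        for r in models.place_of(n,c)[:6 if n=='nut1' else 1]: print(c,n,np.array(r['xyz']),round(r['confidence'],2))
s=sense();print({k:np.round(v,2) for k,v in s.items()})
E
```

```text
scene cam at [1021.  -433.4  581.5]
scene hopper [507.5   7.1   2.6] 0.91
scene gate_grip [510.8 120.  134.9] 0.77
scene half_mark [516.6 162.8  81.1] 0.69
scene block [ 446.3 -300.8    3. ] 0.66
scene spurtle_grip [ 446.8 -302.9  163.1] 0.75
scene mug [338.4 327.1  -2.5] 0.66
scene pepper_mill [ 689.7 -264.9   -4.2] 0.81
scene spice_jar [524.6 351.9   0.2] 0.86
scene nut1 [475.1  10.   95.1] 0.47
scene nut1 [491.4  39.6  91. ] 0.41
top cam at [ 337.3   31.9 1039.5]
top hopper [504.9  12.5   3.5] 0.74
top gate_grip [511.4 118.7 133.8] 0.95
top half_mark [512.9 154.1  84.8] 0.71
top block [ 443.3 -299.7   -1.4] 0.58
top spurtle_grip [ 445.4 -299.2  162.3] 0.68
top mug [337.7 325.1   2.9] 0.68
top pepper_mill [486.2 -22.   95.8] 0.66
top spice_jar [525.4 354.1   0.5] 0.59
top nut1 [ 443.  -299.8  165.6] 0.68
top nut1 [523.2 -21.6  97.2] 0.63
top nut1 [492.5  41.6  91.6] 0.55
top nut1 [523.2  34.6  93.8] 0.48
top nut1 [471.7  13.6  93.6] 0.46
top nut1 [537.5   3.8  96.5] 0.4
{'time': np.float64(1.1), 'joint_pos': array([-75.5,   7.5,  85.3,  -0. ,  87.3,  -4.9]), 'qd': array([-0. , -0. ,  0.1,  0. ,  0. , -0. ]), 'joint_efforts': array([ -0. , -56.9, -50.1,  -0. ,   0. ,  -0. ]), 'tool_pos': array([ 198.9, -566.1,  231.3]), 'tcp_rot': array([180. ,   0. ,  19.4]), 'ft_force': array([ 0.1,  1.2, -0.2]), 'wrist_torque': array([-0., -0., -0.]), 'grip_force': np.float64(0.0), 'finger_gap': np.float64(85.09)}
```

View pics/scene0.png

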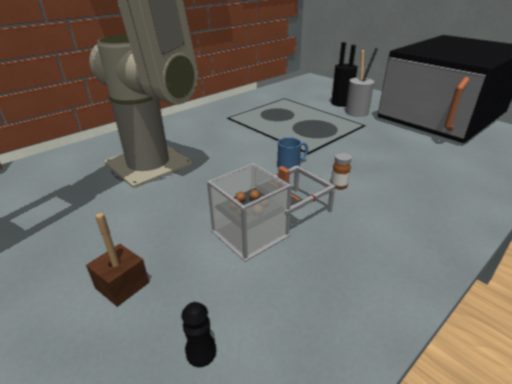

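View pics/top0.png

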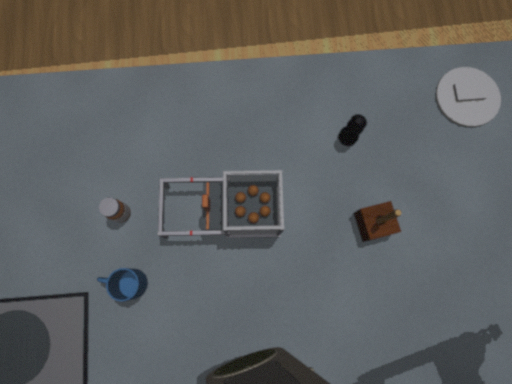

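```bash
python3 - <<'E'
from h import *
np.set_printoptions(precision=1,suppress=True)
for c in ('scene','top'):
    d=np.load(c+'0.npy');P=cloud(c,d);ok=d>0
    def sel(x,y,r,z0,z1): return P[ok&(np.hypot(P[...,0]-x,P[...,1]-y)<r)&(P[...,2]>z0)&(P[...,2]<z1)]
    q=sel(445,-300,40,150,200);print(c,'spurtle top',len(q),q.mean(0) if len(q) else '',q.max(0))
    q=sel(445,-300,40,163,200);print(c,'spurtle top',len(q),q.mean(0) if len(q) else '')
    q=sel(511,119,40,141,160)
    if len(q): r=cv2.minAreaRect(q[:,:2].astype(np.float32));print(c,'tab',len(q),q.mean(0),r)
    q=sel(505,10,120,142,158)
    q=q[(q[:,1]<90)]
    if len(q)>5: print(c,'rim',len(q),cv2.minAreaRect(q[:,:2].astype(np.float32)))
    q=sel(445,-300,60,62,76)
    if len(q): print(c,'block',len(q),cv2.minAreaRect(q[:,:2].astype(np.float32)))
E
```

```text
scene spurtle top 192 [ 450.9 -301.8  173.8] [ 455.3 -293.1  193. ]
scene spurtle top 144 [ 450.7 -301.7  179.6]
scene tab 58 [515.5 116.7 147. ] ((514.2788696289062, 118.780029296875), (13.487242698669434, 28.851417541503906), 86.2280502319336)
scene rim 822 ((505.93780517578125, 9.830738067626953), (137.82275390625, 140.31689453125), 86.41040802001953)
scene block 1202 ((445.8360290527344, -301.4482421875), (84.88961029052734, 81.14073181152344), 10.406692504882812)
top spurtle top 82 [ 443.  -297.9  178.2] [ 451.3 -293.4  193.4]
top spurtle top 65 [ 443.  -298.4  184. ]
top tab 80 [510.3 118.7 147.4] ((510.2314453125, 118.44917297363281), (13.83241081237793, 28.318349838256836), 86.12108612060547)
top rim 850 ((504.8962097167969, 8.665420532226562), (137.5403289794922, 137.803955078125), 86.57283020019531)
top block 946 ((444.28472900390625, -302.3042297363281), (80.00444793701172, 81.41333770751953), 9.273078918457031)
```

Both pictures agree with the networks. In the top picture the hopper is at about (252,203) with its six nuts in a ring, the tab is at (206,202), and the block with the spurtle is at (378,220). In the scene picture the pepper mill stands well clear at (198,335).

In the world frame the hopper is at about (505,9) with yaw −3.5°, and the block is at (445,−301). I'll use tool yaw −3.5° throughout.

>>> apply_moves(
  rows=[
    [28,-23,-6,0,0,0.08],
    [28,-23,-6,0,0,0.08],
    [28,-23,-6,0,0,0.08],
    [28,-23,-6,0,0,0.08],
    [28,-23,-6,0,0,0.08],
  ],
  fingers=60,
  grip_force=60,
)

```text
time: 1.72
tool_pos: [316.2, -428.1, 261.7]
tcp_rot: [180.0, -0.0, -3.7]
ft_force: [0.1, 0.7, 0.1]
finger_gap: 60.1
grip_force: 0.0
```

>>> apply_moves(
  rows=[
    [30,-34,0,0,0,0],
    [30,-34,0,0,0,0],
    [30,-34,5,0,0,0],
    [30,-34,5,0,0,0],
    [0,0,5,0,0,0],
  ],
)

```text
time: 2.35
tool_pos: [445.6, -298.5, 246.2]
tcp_rot: [-180.0, -0.0, -3.3]
ft_force: [-1.5, 0.6, 0.5]
finger_gap: 60.1
grip_force: 0.0
```

```bash
python3 - <<'E'
from h import *
np.set_printoptions(precision=1,suppress=True)
print(sense()['tool_pos'])
for c in ('scene','top'):
    p,d=shot(c,c+'1.png');P=cloud(c,d);ok=d>0
    m=models.cut_out('spurtle',c)
    if m:
        q=P[m[0]['pixels']&ok];q=q[(np.hypot(q[:,0]-445,q[:,1]+300)<40)]
        for z in (90,120,150,180):
            s=q[abs(q[:,2]-z)<10]; print(c,z,len(s),np.median(s,0) if len(s) else '')
E
```

```text
[ 445.6 -298.5  246.2]
scene 90 63 [ 451.  -302.1   90.4]
scene 120 63 [ 451.2 -302.4  120.1]
scene 150 65 [ 452.  -302.4  151.6]
scene 180 86 [ 452.1 -302.3  180.6]
top 90 18 [ 441.6 -296.5   91.2]
top 120 17 [ 441.6 -295.9  118.5]
top 150 20 [ 441.7 -294.9  153.3]
top 180 18 [ 438.7 -296.8  183. ]
```

>>> apply_moves(
  rows=[
    [-1,2,20,0,0,0],
    [0,0,25,0,0,0],
    [0,0,25,0,0,0],
    [0,0,20,0,0,0],
    [0,0,8,0,0,0],
  ],
)

```text
time: 3.18
tool_pos: [441.5, -302.4, 146.1]
tcp_rot: [-179.9, 0.1, -3.6]
ft_force: [-0.1, -0.1, 0.8]
finger_gap: 59.8
grip_force: 0.0
```

>>> apply_moves(
  rows=[
    [0,0,0,0,0,0],
    [0,0,0,0,0,0],
    [0,0,0,0,0,0],
    [0,0,0,0,0,0],
    [0,0,0,0,0,0],
  ],
  fingers=0,
  grip_force=60,
)

```text
time: 3.8
tool_pos: [443.4, -303.0, 149.6]
tcp_rot: [179.9, -0.1, -3.6]
ft_force: [-0.2, 2.0, 5.9]
finger_gap: 14.5
grip_force: 58.6
```

>>> apply_moves(
  rows=[
    [0,0,-15,0,0,0],
    [0,0,-30,0,0,0],
    [0,0,-40,0,0,0],
    [0,0,-45,0,0,0],
    [0,0,-30,0,0,0],
  ],
)

```text
time: 4.42
tool_pos: [443.0, -303.1, 311.9]
tcp_rot: [179.9, -0.1, -3.6]
ft_force: [0.8, -1.2, -0.2]
finger_gap: 14.6
grip_force: 58.5
```

```bash
cat > sp.py <<'E'
from h import *
np.set_printoptions(precision=1,suppress=True)
def spurt():
    s=sense();t=np.array(s['tool_pos']);print(t,s['tcp_rot'],s['finger_gap'])
    for c in ('scene','top'):
        p,d=shot(c);P=cloud(c,d);ok=d>0
        m=models.cut_out('spurtle',c)
        if not m: print(c,'none');continue
        cp=-np.array(eyes.get_calibration(c)['R']).T@np.array(eyes.get_calibration(c)['t'])
        q=P[m[0]['pixels']&ok];q=q[(np.hypot(q[:,0]-t[0],q[:,1]-t[1])<50)]
        for z in range(int(t[2])-130,int(t[2])+10,25):
            e=q[abs(q[:,2]-z)<12]
            if len(e)>3:
                e=np.median(e,0);v=t-cp;v[2]=0;v/=np.linalg.norm(v);print(c,z,e+v*6-[t[0],t[1],0])
        print(c,'zmin',np.percentile(q[:,2],2) if len(q) else '')
E
python3 -c "from sp import *;spurt()"
```

```text
[ 443.  -303.1  311.9] [179.9  -0.1  -3.6] 14.563840131442014
scene 181 [  2.    0.4 189.9]
scene 206 [  2.4   0.8 206. ]
scene 231 [  2.1  -0.1 231.5]
scene 256 [  1.9   0.1 256.2]
scene 281 [  2.1   0.3 281.2]
scene 306 [  2.5   0.3 306.6]
scene zmin 190.41031832714341
top 206 [  2.   -1.7 206.5]
top 231 [  1.6  -1.3 228.5]
top 256 [  1.8  -1.2 255.1]
top 281 [  0.7  -1.5 277.2]
top zmin 194.34085915126388
```

>>> apply_moves(
  rows=[
    [3,-20,0,0,0,0],
    [5,-40,0,0,0,0],
    [5,-45,0,0,0,0],
    [5,-45,0,0,0,0],
    [5,-45,0,0,0,0],
  ],
)

```text
time: 5.25
tool_pos: [477.0, -106.8, 306.7]
tcp_rot: [-179.9, 0.1, -3.5]
ft_force: [1.3, -0.5, -0.4]
finger_gap: 14.6
grip_force: 58.5
```

>>> apply_moves(
  rows=[
    [5,-45,0,0,0,0],
    [5,-40,0,0,0,0],
    [5,-25,0,0,0,0],
    [2.5,-11,0,0,0,0],
    [0,0,0,0,0,0],
  ],
)

```text
time: 5.88
tool_pos: [502.3, 10.8, 307.4]
tcp_rot: [180.0, 0.1, -3.5]
ft_force: [0.1, -0.1, 0.3]
finger_gap: 14.8
grip_force: 58.5
```

```bash
python3 -c "
from sp import *
spurt()
q=[]
for r in models.place_of('nut1','top'):
    if r['confidence']>.2: print(np.array(r['xyz']),round(r['confidence'],2))
print(models.place_of('hopper','top')[:1])
"
```

```text
[502.3  10.8 307.4] [180.    0.1  -3.5] 14.81879947859618
scene 177 [  3.6   0.9 186.5]
scene 202 [  2.5   0.3 203.3]
scene 227 [  2.6   0.6 226.6]
scene 252 [  2.8   0.3 250.5]
scene 277 [  3.   -0.6 277.7]
scene 302 [  3.9   0.5 300.3]
scene zmin 190.16976968862767
top 202 [  1.2  -1.8 202.4]
top 227 [  1.1  -0.5 229. ]
top 252 [  0.9  -1.3 252. ]
top 277 [  1.2  -1.  271.6]
top zmin 186.73594601738
[489.9  41.8  93.1] 0.61
[521.6 -22.3  95.4] 0.55
[528.1  36.7  93.6] 0.54
[474.6  13.   94.5] 0.49
[488.5 -18.3  96. ] 0.39
[{'xyz': [503.9, 9.7, 3.7], 'confidence': 0.97}]
```

>>> apply_moves(
  rows=[
    [0,0,20,0,0,0],
    [0,0,25,0,0,0],
    [0,0,25,0,0,0],
    [0,0,15,0,0,0],
    [0,0,5,0,0,0],
  ],
)

```text
time: 6.8
tool_pos: [501.9, 10.1, 216.7]
tcp_rot: [-180.0, 0.1, -3.6]
ft_force: [-0.4, -0.0, -0.0]
finger_gap: 14.7
grip_force: 58.5
```

```bash
python3 -c "
from sp import *
s=sense();print(s['tool_pos'],s['ft_force'])
import math
r=26;n=10
p=[(r*math.cos(2*math.pi*i/n),r*math.sin(2*math.pi*i/n)) for i in range(n+1)]
print([[round(p[i+1][0]-p[i][0],1),round(p[i+1][1]-p[i][1],1)] for i in range(n)])
"
```

```text
[501.9  10.1 216.7] [-0.4 -0.  -0. ]
[[-5.0, 15.3], [-13.0, 9.4], [-16.1, 0.0], [-13.0, -9.4], [-5.0, -15.3], [5.0, -15.3], [13.0, -9.4], [16.1, -0.0], [13.0, 9.4], [5.0, 15.3]]
```

>>> apply_moves(
  rows=[
    [9,0,0,0,0,0],
    [9,0,0,0,0,0],
    [9,0,0,0,0,0],
    [-5,15.3,0,0,0,0],
    [-13,9.4,0,0,0,0],
  ],
)

```text
time: 7.42
tool_pos: [509.7, -16.1, 218.2]
tcp_rot: [180.0, 0.0, -3.6]
ft_force: [0.6, -0.5, -1.0]
finger_gap: 14.5
grip_force: 58.6
```

>>> apply_moves(
  rows=[
    [-16,0,0,0,0,0],
    [-13,-9.4,0,0,0,0],
    [-5,-15.3,0,0,0,0],
    [5,-15.3,0,0,0,0],
    [13,-9.4,0,0,0,0],
  ],
)

```text
time: 8.05
tool_pos: [497.8, 37.1, 218.5]
tcp_rot: [-180.0, -0.0, -3.5]
ft_force: [0.0, -0.8, 0.8]
finger_gap: 14.8
grip_force: 58.5
```

>>> apply_moves(
  rows=[
    [16,0,0,0,0,0],
    [13,9.4,0,0,0,0],
    [5,15.3,0,0,0,0],
    [-5,15.3,0,0,0,0],
    [-13,9.4,0,0,0,0],
  ],
)

```text
time: 8.68
tool_pos: [509.3, -16.4, 218.1]
tcp_rot: [180.0, 0.0, -3.6]
ft_force: [-0.7, 0.3, -0.5]
finger_gap: 14.4
grip_force: 58.6
```

>>> apply_moves(
  rows=[
    [-16,0,0,0,0,0],
    [-13,-9.4,0,0,0,0],
    [-5,-15.3,0,0,0,0],
    [5,-15.3,0,0,0,0],
    [13,-9.4,0,0,0,0],
  ],
)

```text
time: 9.3
tool_pos: [497.8, 37.1, 218.6]
tcp_rot: [-180.0, -0.0, -3.5]
ft_force: [0.5, 0.0, -0.4]
finger_gap: 14.7
grip_force: 58.6
```

```bash
python3 -c "
from sp import *
spurt()
shot('top','top2.png')
for r in models.place_of('nut1','top'):
    if r['confidence']>.2: print(np.array(r['xyz']),round(r['confidence'],2))
im=cv2.imread('pics/top2.png')[150:260,200:310];a=cv2.imread('pics/top0.png')[150:260,200:310]
cv2.imwrite('pics/top2c.png',cv2.resize(np.hstack([a,im]),None,fx=3.5,fy=3.5,interpolation=2))
"
```

```text
[497.8  37.1 218.6] [-180.    -0.    -3.5] 14.739891642406798
scene 88 [ 2.5  0.4 97.3]
scene 113 [  3.1   1.3 112.7]
scene 138 [  2.4   0.1 138.7]
scene 163 [  1.4  -0.9 163.6]
scene 188 [  1.9  -1.  187.2]
scene 213 [  3.1   0.3 208.4]
scene zmin 96.76755881976007
top 88 [ -6.4 -12.1  82.1]
top zmin 78.77493294782292
[513.1 -36.9  95.3] 0.66
[462.9  34.3  95.4] 0.54
[508.2  55.9  93.6] 0.4
[458.9 -18.9  96.8] 0.4
```

View pics/top2c.png

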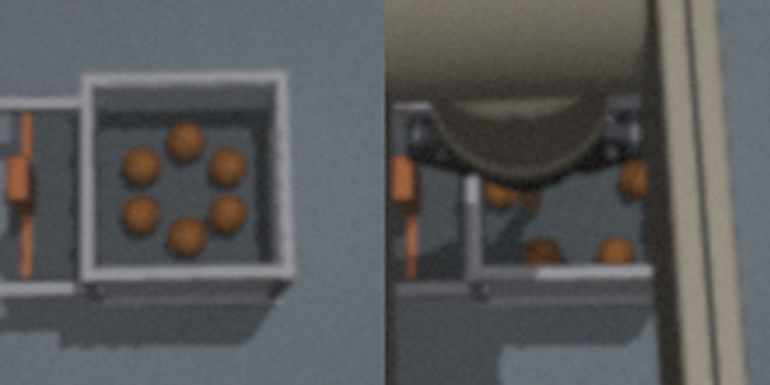

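The right half of the picture shows nuts pushed out against the walls, three along the lower/left side and one at (635,178), all still inside. I'll do one round in reverse, return to the centre, lift out and check.

>>> apply_moves(
  rows=[
    [-13,9.4,0,0,0,0],
    [-5,15.3,0,0,0,0],
    [5,15.3,0,0,0,0],
    [13,9.4,0,0,0,0],
    [16,0,0,0,0,0],
  ],
)

```text
time: 10.22
tool_pos: [511.5, -16.5, 218.4]
tcp_rot: [180.0, -0.0, -3.7]
ft_force: [1.3, -0.4, -1.3]
finger_gap: 14.6
grip_force: 58.6
```

>>> apply_moves(
  rows=[
    [13,-9.4,0,0,0,0],
    [5,-15.3,0,0,0,0],
    [-5,-15.3,0,0,0,0],
    [-13,-9.4,0,0,0,0],
    [-16,0,0,0,0,0],
  ],
)

```text
time: 10.85
tool_pos: [496.0, 36.6, 218.3]
tcp_rot: [180.0, 0.0, -3.5]
ft_force: [0.3, 0.8, -0.8]
finger_gap: 14.3
grip_force: 58.6
```

>>> apply_moves(
  rows=[
    [4,12,0,0,0,0],
    [4,12,0,0,0,0],
    [0,0,-20,0,0,0],
    [0,0,-35,0,0,0],
    [0,0,-35,0,0,0],
  ],
)

```text
time: 11.48
tool_pos: [504.0, 10.6, 310.7]
tcp_rot: [-180.0, -0.0, -3.6]
ft_force: [0.2, 0.3, 0.1]
finger_gap: 14.6
grip_force: 58.6
```

>>> apply_moves(
  rows=[
    [0,20,0,0,0,0],
    [0,40,0,0,0,0],
    [0,40,0,0,0,0],
    [0,40,0,0,0,0],
    [0,20,0,0,0,0],
  ],
)

```text
time: 12.1
tool_pos: [493.9, -150.9, 309.7]
tcp_rot: [180.0, -0.1, -3.7]
ft_force: [0.3, 0.2, -1.2]
finger_gap: 14.8
grip_force: 58.6
```

```bash
python3 -c "
from sp import *
spurt()
shot('top','top3.png')
for r in models.place_of('nut1','top'):
    if r['confidence']>.2: print(np.array(r['xyz']),round(r['confidence'],2))
im=cv2.imread('pics/top3.png')[150:260,200:310]
cv2.imwrite('pics/top3c.png',cv2.resize(im,None,fx=4,fy=4,interpolation=2))
print(models.place_of('gate_grip','top')[:1])
"
```

```text
[ 493.9 -150.9  309.7] [180.   -0.1  -3.7] 14.821132917372587
scene 179 [  2.    1.2 188. ]
scene 204 [  2.8   0.5 203.5]
scene 229 [  2.5   0.  230.5]
scene 254 [  2.1   0.5 253.1]
scene 279 [  2.2   0.3 278.8]
scene 304 [  3.    0.3 304.5]
scene zmin 190.12068931130673
top none
[512.3 -39.7  96.2] 0.64
[551.7  -3.3  97.8] 0.62
[497.7  54.7  89.9] 0.58
[456.8 -19.9  94.1] 0.53
[457.5  32.   96.6] 0.41
[525.3 357.9  -1. ] 0.28
[{'xyz': [513.3, 117.9, 133.1], 'confidence': 0.91}]
```

View pics/top3c.png

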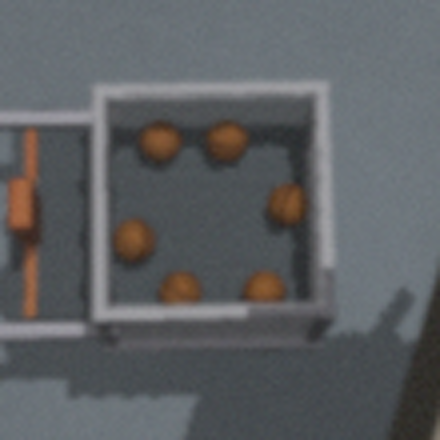

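The crop shows all six nuts in the box, against the walls. Even with the closest matching, each lies at least 15 mm from where it started. The spurtle now goes back to the block.

>>> apply_moves(
  rows=[
    [-8,30,0,0,0,0],
    [-12,44,0,0,0,0],
    [-12,44,0,0,0,0],
    [-7,26,0,0,0,0],
    [-2.5,10,0,0,0,0],
  ],
)

```text
time: 13.08
tool_pos: [442.7, -300.4, 308.3]
tcp_rot: [-180.0, 0.0, -3.6]
ft_force: [0.2, 0.2, -0.3]
finger_gap: 14.4
grip_force: 58.7
```

>>> apply_moves(
  rows=[
    [0,0,10,0,0,0],
    [0,0,25,0,0,0],
    [0,0,30,0,0,0],
    [0,0,20,0,0,0],
    [0,0,10,0,0,0],
  ],
)

```text
time: 13.7
tool_pos: [442.7, -298.7, 211.7]
tcp_rot: [-179.9, 0.1, -3.5]
ft_force: [-0.4, -0.7, 0.1]
finger_gap: 14.6
grip_force: 58.7
```

```bash
python3 -c "
from sp import *
spurt()
p,d=shot('scene','scene4.png')
cv2.imwrite('pics/scene4c.png',cv2.resize(cv2.imread('pics/scene4.png')[190:310,60:180],None,fx=4,fy=4,interpolation=2))
for i in range(3): print(np.array(sense()['tool_pos']));shot('top')
"
```

```text
[ 442.7 -298.7  211.7] [-179.9    0.1   -3.5] 14.617324596815152
scene 81 [ 0.7  1.2 88.6]
scene 106 [  1.5   0.8 106. ]
scene 131 [  1.7   0.9 131.2]
scene 156 [  1.9   0.5 156.8]
scene 181 [  1.7   0.7 182.2]
scene 206 [  2.2   0.4 205.6]
scene zmin 88.6459537326273
top 81 [  2.9 -34.4  71.3]
top 106 [ -0.4  -0.6 106.9]
top 131 [  0.7  -0.8 131.7]
top 156 [ -0.2  -0.9 155.9]
top 181 [ -1.4  -1.1 174.2]
top zmin 71.02710131122745
[ 443.4 -300.3  214.5]
[ 443.4 -300.4  214.7]
[ 443.4 -300.4  214.6]
```

View pics/scene4c.png

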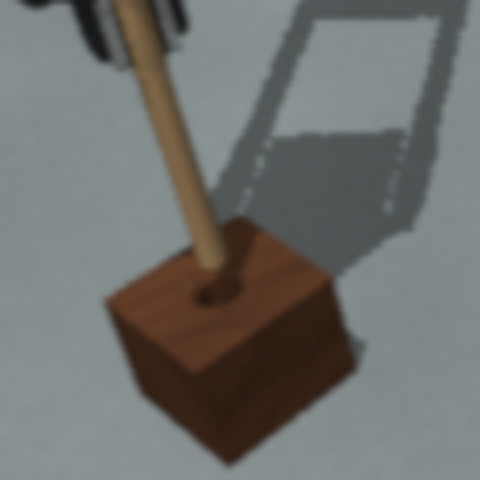

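The spurtle hangs just above the hole: the hole mouth is at crop (218,291) and the foot at about (211,262). I'll compare the two positions.

```bash
python3 -c "
from h import *
c=eyes.get_calibration('scene');K=np.array(c['intrinsics']);Rm=np.array(c['R']);o=-Rm.T@np.array(c['t'])
def at(u,v,z):
    r=Rm.T@np.linalg.solve(K,[u,v,1]);return o+r*(z-o[2])/r[2]
print('hole',at(60+218/4,190+291/4,69))
for x in (205,208,211,214):print('where axis at z=100..',at(60+x/4,190+258/4,86))
for p in ([445,-300,70],[445,-300,86],[445,-300,120]): q=proj('scene',p);print(p,(q-[60,190])*4)
im=cv2.imread('pics/scene4c.png').astype(int)
for v in (180,220,245): print(v,im[v,120:260:4,2])
"
```

```text
hole [ 446.69860966 -302.51129702   69.        ]
where axis at z=100.. [ 439.12030416 -301.71773697   86.        ]
where axis at z=100.. [ 440.15922304 -300.61563187   86.        ]
where axis at z=100.. [ 441.19809192 -299.51357981   86.        ]
where axis at z=100.. [ 442.23691081 -298.41158078   86.        ]
[445, -300, 70] [220.85268578 285.36057024]
[445, -300, 86] [213.31183873 262.36329878]
[445, -300, 120] [196.63112877 211.49224777]
180 [131 132 132 132 132 133 133 133 134 134 134 133 128 122 120 122 121 115
 105  94  92 108 128 134 122  98  83  80  81  82  81  80  81  83  84]
220 [133 134 133 133 133 133 133 134 133 133 132 132 133 134 133 129 123 120
 122 123 118 109  97  85  77  76  73  67  62  59  58  60  65  72  78]
245 [132 133 133 133 134 134 134 134 133 133 133 133 132 132 131 128 120 106
 101 113 124 125 120 111  99  85  71  62  58  56  57  57  59  73  87]
```

>>> apply_moves(
  rows=[
    [1,2,0,0,0,0],
    [0,0,10,0,0,0],
    [0,0,12,0,0,0],
    [0,0,12,0,0,0],
    [0,0,0,0,0,0],
  ],
)

```text
time: 14.72
tool_pos: [442.8, -301.2, 177.2]
tcp_rot: [-179.9, 0.2, -3.6]
ft_force: [0.1, -0.1, -0.4]
finger_gap: 14.5
grip_force: 58.7
```

>>> apply_moves(
  rows=[
    [0,0,10,0,0,0],
    [0,0,10,0,0,0],
    [0,0,6,0,0,0],
    [0,0,2,0,0,0],
    [0,0,0,0,0,0],
  ],
)

```text
time: 15.35
tool_pos: [443.7, -302.0, 151.3]
tcp_rot: [-180.0, 0.0, -3.6]
ft_force: [-0.2, -0.1, -0.2]
finger_gap: 14.5
grip_force: 58.7
```

>>> apply_moves(
  rows=[
    [0,0,0,0,0,0],
    [0,0,0,0,0,0],
    [0,0,0,0,0,0],
    [0,0,0,0,0,0],
    [0,0,0,0,0,0],
  ],
  fingers=60,
)

```text
time: 15.98
tool_pos: [443.7, -302.1, 151.3]
tcp_rot: [180.0, -0.0, -3.6]
ft_force: [-1.2, -0.9, -0.7]
finger_gap: 59.7
grip_force: 0.0
```

>>> apply_moves(
  rows=[
    [0,0,-10,0,0,0],
    [0,0,-20,0,0,0],
    [0,0,-30,0,0,0],
    [0,0,-30,0,0,0],
    [0,0,-10,0,0,0],
  ],
)

```text
time: 16.6
tool_pos: [444.9, -303.0, 255.3]
tcp_rot: [179.8, -0.3, -3.6]
ft_force: [0.9, -0.3, -0.2]
finger_gap: 59.7
grip_force: 0.0
```

```bash
python3 -c "
from sp import *
spurt()
p,d=shot('scene','scene5.png')
cv2.imwrite('pics/scene5c.png',cv2.resize(cv2.imread('pics/scene5.png')[150:310,50:210],None,fx=3,fy=3,interpolation=2))
"
```

```text
[ 444.9 -303.   255.3] [179.8  -0.3  -3.6] 59.711200580136136
scene 125 [  0.5   0.8 125.3]
scene 150 [  1.4   0.2 150.8]
scene 175 [  1.5   0.2 175.2]
scene 200 [ -3.1   1.7 190.7]
scene zmin 67.76306219297703
top 125 [ -0.6  -0.8 126.2]
top 150 [ -1.1   0.5 152.2]
top 175 [ -2.2   0.1 173.3]
top 200 [ -2.1  -5.1 190. ]
top zmin 63.15263990883699
```

View pics/scene5c.png

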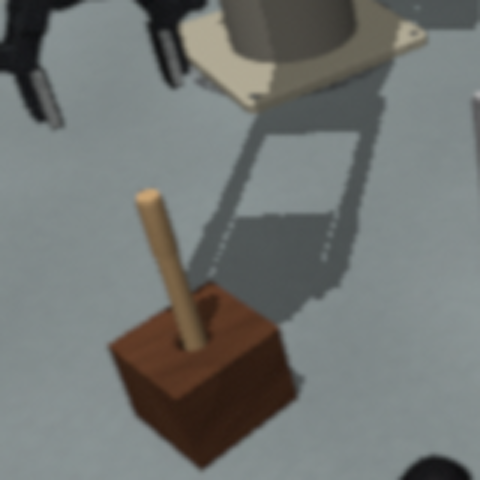

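The spurtle stands free in the hole, with its top at crop (148,195) and entering the block at (190,345). On to the gate tab.

>>> apply_moves(
  rows=[
    [2,-20,0,0,0,0],
    [4.5,-45,0,0,0,0],
    [5,-52,0,0,0,0],
    [5.5,-55,0,0,0,0],
    [5.5,-55,0,0,0,0],
  ],
  fingers=40,
)

```text
time: 17.48
tool_pos: [479.6, -74.1, 250.4]
tcp_rot: [-180.0, 0.1, -3.6]
ft_force: [1.6, -0.1, -0.3]
finger_gap: 39.9
grip_force: 0.0
```

>>> apply_moves(
  rows=[
    [5.5,-55,0,0,0,0],
    [5,-52,0,0,0,0],
    [4.5,-45,0,0,0,0],
    [3,-30,0,0,0,0],
    [1.5,-15,0,0,0,0],
  ],
)

```text
time: 18.1
tool_pos: [511.0, 120.7, 250.3]
tcp_rot: [180.0, 0.1, -3.4]
ft_force: [0.3, -0.8, 0.6]
finger_gap: 40.2
grip_force: 0.0
```

>>> apply_moves(
  rows=[
    [0,0,15,0,0,0],
    [0,0,25,0,0,0],
    [0,0,20,0,0,0],
    [0,0,10,0,0,0],
    [0,0,0,0,0,0],
  ],
)

```text
time: 18.73
tool_pos: [511.4, 118.0, 180.3]
tcp_rot: [180.0, 0.1, -3.6]
ft_force: [-0.8, 0.4, 0.4]
finger_gap: 40.1
grip_force: 0.0
```

```bash
python3 -c "
from sp import *
p,d=shot('scene','scene6.png');s=sense();print(s['tool_pos'],s['tcp_rot'],s['finger_gap'])
P=cloud('scene',d)
for n in ('gate_grip','hopper'): print(n,models.place_of(n,'scene')[:1])
m=models.cut_out('gate_grip','scene')
if m:
    q=P[m[0]['pixels']&(d>0)];q=q[(q[:,2]>141)&(q[:,2]<152)];print(len(q),q.mean(0) if len(q) else '')
cv2.imwrite('pics/scene6c.png',cv2.resize(cv2.imread('pics/scene6.png')[110:240,200:350],None,fx=4,fy=4,interpolation=2))
"
```

```text
[512.  118.2 181.3] [180.    0.   -3.6] 40.075729999929806
gate_grip [{'xyz': [511.9, 117.8, 136.6], 'confidence': 0.7}]
hopper [{'xyz': [506.7, 10.1, 1.5], 'confidence': 0.7}]
```

View pics/scene6c.png

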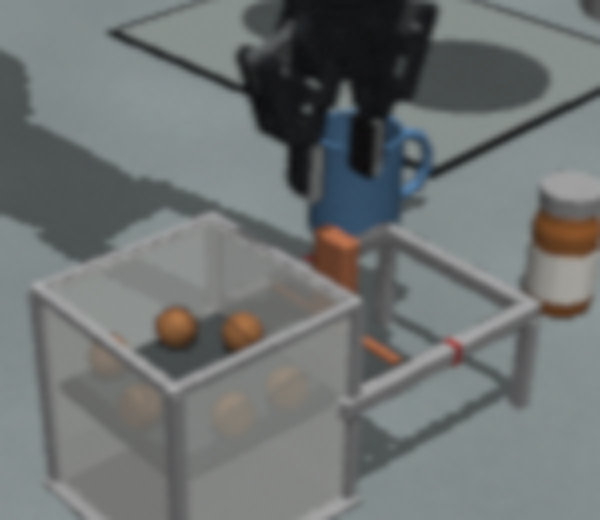

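The fingertips at (305,190) and (367,170) straddle the tab at (337,255), and all six nuts are in the box. Descend and grip.

>>> apply_moves(
  rows=[
    [0,0,15,0,0,0],
    [0,0,20,0,0,0],
    [0,0,18,0,0,0],
    [0,0,10,0,0,0],
    [0,0,2,0,0,0],
  ],
)

```text
time: 19.55
tool_pos: [511.4, 118.5, 115.3]
tcp_rot: [180.0, 0.1, -3.6]
ft_force: [-0.3, 0.4, -0.1]
finger_gap: 39.7
grip_force: 0.0
```

>>> apply_moves(
  rows=[
    [0,0,0,0,0,0],
    [0,0,0,0,0,0],
    [0,0,0,0,0,0],
    [0,0,0,0,0,0],
    [0,0,0,0,0,0],
  ],
  fingers=0,
  grip_force=80,
)

```text
time: 20.18
tool_pos: [512.6, 119.5, 117.3]
tcp_rot: [-179.9, -0.1, -3.5]
ft_force: [-0.5, 5.3, -0.3]
finger_gap: 13.2
grip_force: 78.7
```

```bash
python3 -c "
from sp import *
for i in range(3):
    shot('top');s=sense();print(np.array(s['tool_pos']),np.array(s['ft_force']),s['finger_gap'],s['grip_force'])
"
```

```text
[512.6 119.5 117.2] [-0.1  5.5  0.8] 13.057538003549855 78.72511625289917
[512.6 119.5 117.2] [0.3 5.7 0.2] 12.837975887414775 78.72533082962036
[512.6 119.5 117.3] [0.8 5.3 0.4] 13.176483924239726 78.7251091003418
```

>>> apply_moves(
  rows=[
    [0,-4,0,0,0,0],
    [0,-5,0,0,0,0],
    [0,-5,0,0,0,0],
    [0,-5,0,0,0,0],
    [0,-5,0,0,0,0],
  ],
)

```text
time: 20.95
tool_pos: [513.9, 142.0, 117.2]
tcp_rot: [179.9, -0.1, -3.6]
ft_force: [-2.6, -5.9, 5.9]
finger_gap: 12.8
grip_force: 79.7
```

>>> apply_moves(
  rows=[
    [0,-5,0,0,0,0],
    [0,-5,0,0,0,0],
    [0,-4,0,0,0,0],
    [0,-2,0,0,0,0],
    [0,0,0,0,0,0],
  ],
)

```text
time: 21.58
tool_pos: [514.9, 157.7, 117.1]
tcp_rot: [179.9, -0.0, -3.6]
ft_force: [-3.3, -7.0, 7.1]
finger_gap: 13.2
grip_force: 79.8
```

```bash
python3 -c "
from sp import *
p,d=shot('scene','scene7.png')
for i in range(3):
    shot('top');s=sense();print(np.array(s['tool_pos']),np.array(s['ft_force']),s['finger_gap'],s['grip_force'])
for c in ('scene','top'):
  for n in ('gate_grip','half_mark','spurtle_grip'): print(c,n,models.place_of(n,c)[:1])
  print([ (np.array(r['xyz']),round(r['confidence'],2)) for r in models.place_of('nut1',c)])
cv2.imwrite('pics/scene7c.png',cv2.resize(cv2.imread('pics/scene7.png')[110:260,200:350],None,fx=4,fy=4,interpolation=2))
"
```

```text
[514.9 157.6 117.1] [-2.9 -7.3  7. ] 12.726278532398542 79.80192303657532
[514.9 157.6 117.2] [-3.2 -7.9  7.1] 12.826792792067 79.80067491531372
[514.9 157.6 117.2] [-3.6 -7.8  6.8] 12.705005158691652 79.798743724823
scene gate_grip [{'xyz': [515.7, 155.9, 135.9], 'confidence': 0.81}]
scene half_mark [{'xyz': [342.7, 329.6, -0.9], 'confidence': 0.73}]
scene spurtle_grip [{'xyz': [447.9, -303.3, 168.2], 'confidence': 0.82}]
[(array([ 449.3, -301.5,   -0.1]), 0.75), (array([495.2,  57.2,  89.3]), 0.58), (array([509.2,   0.6,  92.1]), 0.54), (array([463.6,  62.3,  92.8]), 0.47), (array([464. ,  22.4,  94.8]), 0.47)]
top gate_grip [{'xyz': [514.2, 155.8, 131.9], 'confidence': 0.85}]
top half_mark [{'xyz': [513.0, 156.8, 86.4], 'confidence': 0.77}]
top spurtle_grip [{'xyz': [443.7, -298.1, 167.1], 'confidence': 0.51}]
[(array([493.9,  56.4,  90.9]), 0.64), (array([513.5,   1.2,  95.3]), 0.58), (array([459.5,  16.8,  94.8]), 0.55), (array([551.1,  25.5,  97.8]), 0.54), (array([464.8,  59.5,  97.3]), 0.49), (array([557.6,  53.4,  93. ]), 0.48)]
```

View pics/scene7c.png

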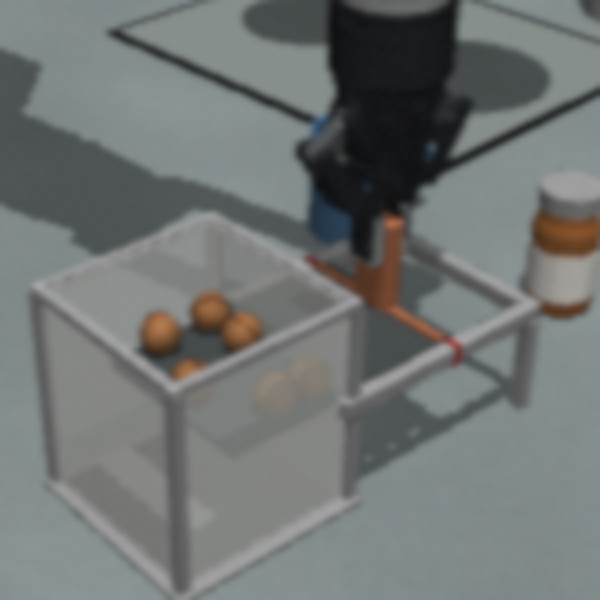

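The tab's copper bar now lines up with the red mark at (455,350). The tool shows about 38 mm of travel, and six nuts are still inside. I'll add the last 1.5 mm and settle.

>>> apply_moves(
  rows=[
    [0,-1,0,0,0,0],
    [0,-0.5,0,0,0,0],
    [0,0,0,0,0,0],
    [0,0,0,0,0,0],
    [0,0,0,0,0,0],
  ],
)

```text
time: 22.8
tool_pos: [515.0, 159.0, 117.2]
tcp_rot: [179.9, -0.0, -3.6]
ft_force: [-2.3, -8.0, 6.9]
finger_gap: 13.1
grip_force: 79.9
```

>>> apply_moves(
  rows=[
    [0,0,0,0,0,0],
    [0,0,0,0,0,0],
    [0,0,0,0,0,0],
    [0,0,0,0,0,0],
    [0,0,0,0,0,0],
  ],
)

```text
time: 23.42
tool_pos: [515.0, 159.0, 117.1]
tcp_rot: [179.9, -0.0, -3.6]
ft_force: [-2.9, -7.4, 7.2]
finger_gap: 12.6
grip_force: 79.8
```

```bash
python3 -c "
from sp import *
s=sense();print(np.array(s['tool_pos']),np.array(s['ft_force']),s['grip_force'])
print(job.hand_in())
"
```

```text
[515.  159.  117.1] [-2.9 -7.4  7.2] 79.84923005104065
the job is handed in; nothing more can be done
None
```

I stirred the walnuts with none spilled, stood the spurtle back in its block and handed in holding the gate still at about half travel (39.5 mm by the tool position); the hand-in gave no verdict, and at the last look before the final 1.5 mm of pull no nut had dropped into the bin yet.

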